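# Start the electric grater

### The arm

A 6-joint arm with a two-finger parallel gripper is mounted at the origin on the work surface. World frame = base frame: x ahead of the robot, y to its left, z up, the work surface at z = 0. Lengths are in mm, angles in rad, forces in N, time in s.
With the tool pointing down it reaches from about 275 to 975 mm from the base axis. Payload 8.4 kg.
Tool frame: the origin (TCP) lies at the very end of the fingers, on their centre line; the grasp point (between the pads) lies 19 mm behind it (ctrl.grip_point_offset is the distance from the TCP to the grasp point, in mm); z points along the fingers, y is the line along which they close (so a half turn about z gives the same grasp; the last joint's range is limited). The gripper opens to 92 mm and grips with 3 to 60 N. Pads are 20 mm wide; open, the fingers measure 128 mm over their backs; the gripper's body (75 mm by 189 mm) begins 69 mm behind the grasp point.
Start: joints at [1.308, 0.353, 1.633, -0, 1.155, -0.002], TCP at [161.157, 603.868, 214.583] pointing down, gripper open.
Joint ranges: [-2.63, 2.63], [-0.92, 2.1], [0.06, 2.66], [-1.3, 4.44], [0, 2.69], [-3.02, 3.02]. Speed limits (rad/s): [2.22, 2.22, 2.79, 3.14, 3.14, 3.14].

### API

Orientations are given as a unit quaternion [w, x, y, z].
In Python, from bench import ctrl gives the robot as it stands.
- The arm moves only by the shell command python3 -m crank 'ROWS'. ROWS is JSON, a list that holds one entry, the list of rows, each a list of 7 numbers: the turn, a rotation vector about the tool's x, y, z in degrees, then the shift along the tool's x, y, z in cm, then the finger opening in cm, from 0 to 9.19. In form: [[[rx, ry, rz, x, y, z, gripper], ...]]. A call has 1 to 20 rows; each row is the pose to reach, as a shift and turn from the pose commanded when the call began, along the tool's axes at that moment; what a row does not reach only later rows make up. A row lasts 1/12 s, in which the tool goes at most 41.7 mm and 7.16 degrees, less where a joint would pass 70% of its speed; a pose out of reach is approached as far as the arm can. A call with a gripper value outside its range is refused whole. The fingers move at their own pace and stop on an object; the grip force is fixed at half the most. Time passes only in rows, so rows that repeat a pose let the fingers close. It gives the time, the measured TCP pose, the force, the opening and the grip force at its end, in the units of the state.
- ctrl.read_state(): the state, without advancing time (a new reading comes with each control period).
- ctrl.capture(name): name is "side" or "top"; returns (picture, depth): 384x512x3 uint8, red, green, blue; 384x512 float32, mm along the optical axis (not along the pixel's ray), 0 where there is no reading.
- ctrl.calibration(name): a dict with "K" (3x3 intrinsics, pixels), "k1" (the pictures are not rectified: a ray, as slopes to the right and down, at radius r is drawn at 1 + k1 r^2 times it, then the intrinsics apply), "origin" and "rotation" of the camera in the world. Camera axes: x right, y down, z forward; pixel columns grow to the right and rows downward; lengths in mm; the calibration is good to about 2 mm. A picture is of the moment at which its call begins. calibration takes no time and is no camera call.
- ctrl.hand_in(): hands the job in; it is judged then, once.
Trained networks look in the newest picture that a camera, given by its name, has taken for a name from the list of things; names that differ only in an ending like _2 or _b are one class to them, and where a whole thing is asked for, a point or a joint stands for the part that bears it (a point fixed in the world has none). Each returns a list of dicts, best first, with "confidence" (0 to 1); they miss things now and then, are a little off and sometimes report something else, mostly with a low value. They report only what shows in the picture. A call takes as long as a camera call.
- ctrl.cut_out(camera, query): "pixels" (384x512 bool, what is visible of it).
- ctrl.place_of(camera, query): "xyz" ([x, y, z] in mm, in the coordinates of the camera as it stood for that picture, good to about 4 mm: a listed point, or the origin of a listed thing).
The state is a dict: "t": time; "qpos": joint angles; "qvel": joint speeds; "tau": joint torques, N m; "position": TCP position; "tool_rot": TCP orientation; "contact_force": force on the tool from outside, world axes, zero at the start; "wrist_torque": the same for the moment, N m; "finger_gap": opening from 0.0 (shut) to 1.0 (fully open); "finger_force": force on a finger pad.
Only numpy, scipy, OpenCV 4.12 (cv2) and the standard library are available. Lean on these libraries where they do the work, as an engineer would, in place of code of your own. Each camera call takes 0.05 s, during which the arm holds its last target. There are 200 camera calls.

### The job

Get the electric grater running: push its feed lid fully shut, then press the white-banded raised end of the orange rocker on the power block fully down to switch the power on, then press the green start key all the way in for a moment and let it come up again. Never press the red key, keep off the green one until the lid is shut and the power is on, and leave the crockery, cheese and other loose things where they are.

Things in the scene. Friction and masses are not known exactly. Their poses are not given: they have to be found in the camera images.
- grater: Electric grater, steel with dark deck, 200 (x) x 240 (y) mm, fixed. Origin: centre of its underside; own +x points to its rear, z up. Deck 85 mm high. On the rear half an open feed hopper, rim 120 mm high, 100 x 140, centred 40 mm behind the origin, with the feed lid. On the front half, about 65 mm before the origin (-x) and 45 to either side, a green and a red key; their sides may be swapped.
- lid (a joint): Feed lid: cream plate with dark front edge, 112 long x 150 wide x 8 mm thick, hinged on the hopper's rear rim, 90 mm behind the grater's origin and 120 up. 0 rad = shut flat on the rim, its top 129 mm above the table; grows as the front edge rises (starts 0.3 to 0.6). Stays at any angle it is left at; about 2 N down near the front edge moves it.
- lid_press (a point): Point on the lid's top face, in the middle of its width, 25 mm in from the front edge and 87 mm from the hinge line. Moves with the lid; its z axis is square to the lid. With the lid shut it is 3 mm behind the grater's origin (+x) and 129 mm above the table.
- power: White power block (socket with switch) fixed to the table, 130 (own x) x 80 (own y) x 45 mm high. Origin: centre of its underside; z up. On its top, centred 20 mm towards own +x, the orange rocker.
- rocker (a joint): Orange rocker paddle, 56 long (block's x) x 34 mm wide, pivoting at its middle about the block's y axis, 51.5 mm above the table. 0 rad = off: its +x end, with a white band, is raised; 0.34 rad = on: that end fully down, the other raised. Stays where it is left; about 3 N near the end moves it, by about 7 mm.
- rocker_press (a point): Point on the rocker's top face on the white-banded (+x) half, 20 mm from the pivot; about 63 mm above the table when off and 56 mm when on. Place to press.
- start (a joint): Green start key, round, 32 mm across in a black 48 mm housing. Slides straight down: 0 m = up, 0.006 m = fully pressed; a spring of up to 4 N (about 1.2 N preload) brings it back up.
- start_top (a point): Centre of the green key's top face, 103 mm above the table when up; z up.
- stop (a joint): Red stop key, same make as the green one, beside it on the deck (about 90 mm between centres). 0 m = up, 0.006 m = fully pressed.
- stop_top (a point): Centre of the red key's top face, 103 mm above the table when up.
- bowl: Bystander: white serving bowl in front of the electric grater, 110 across, 50 high (mm), loose. Origin: centre of its underside.
- mug: Bystander: blue mug, 80 across, 85 high, handle on its own +y side (mm), loose. Origin: centre of its underside.
- jar: Bystander: amber spice jar with dark cap, 52 across, 85 high (mm), loose. Origin: centre of its underside.
- mill: Bystander: dark wooden pepper mill, 56 across, 150 high (mm), loose. Origin: centre of its underside.
- cheese: Bystander: yellow block of hard cheese, 90 x 60 x 40 high (mm), loose. Origin: centre of its underside.
- cup: Bystander: small grey measuring cup, 68 across, 50 high (mm), loose. Origin: centre of its underside.
- handgrater: Bystander: steel hand grater lying on its side, dark ends, 95 x 202 x 70 high, long along its own y (mm), loose. Origin: centre of its underside.

How it is judged (in metres and radians):
On the way, in this order (a step that is already met when the one before it is completed fails the run):
1. the feed lid is pushed shut (within 0.05 rad) (value of joint lid below 0.05 rad and value of joint rocker below 0.1 rad), for 0.1 s.
2. the rocker is switched on (beyond 0.27 rad), lid still shut (value of joint rocker above 0.27 rad and value of joint lid below 0.05 rad), for 0.1 s.
3. the green key is pressed in by the fingers (beyond 4.5 mm of 6), lid shut and power on (all of step 2 and value of joint start above 0.0045 m and contact force between the fingers and start above 0.5 N), for 0.1 s.
At the end, for the whole second after the job is handed in: Lid shut within 0.05 rad, rocker beyond 0.27 of 0.34 rad, both keys back up (within 1.5 mm), every loose thing within 30 mm of where it stood (all of step 2 and value of joint each of start, stop below 0.0015 m and distance of each of bowl, mug, jar, mill, cheese, cup, handgrater from where it was at the start of the episode below 0.03 m); the robot touches nothing.
It fails at once if the red key is pressed (2.5 mm or more) (value of joint stop above 0.0025 m).
It fails at once if the green key is pressed (2.5 mm or more) before the lid is shut and the power is on (value of joint start above 0.0025 m and (not (value of joint lid below 0.05 rad) or not (value of joint rocker above 0.27 rad))).
It fails at once if a loose thing is moved, lifted or carried by more than 30 mm (distance of any of bowl, mug, jar, mill, cheese, cup, handgrater from where it was at the start of the episode above 0.03 m).
It also fails if it takes over 51 s, if anything falls off the work surface, if the arm or the gripper's body presses on something with over 40 N, if the wrist force passes 120 N, or if a joint passes its speed limit or range.

## Working session

There is one attempt and no reset: what is moved stays moved. The work goes in short steps, Python scripts to look and compute and a shell command to move; the robot and the scene stay as the last step left them, time stands still between calls to the robot, and variables do not carry over. Pictures are saved under pics/ and viewed, at most 10 in all, crops included, and the job is handed in when it is done.

```bash
ls; mkdir -p pics; cat > h.py <<'E'
import numpy as np, cv2
from bench import ctrl
def world(cam,p):
    c=ctrl.calibration(cam); return np.array(c["rotation"])@np.array(p)+np.array(c["origin"])
def find(cam,q,n=2):
    return [(round(d["confidence"],2),world(cam,d["xyz"]).round(0)) for d in ctrl.place_of(cam,q)[:n]]
def shot(cam,name):
    im,d=ctrl.capture(cam); cv2.imwrite(f"pics/{name}.png",im[:,:,::-1]); return im,d
def pix2w(cam,u,v,z):
    c=ctrl.calibration(cam);K=np.array(c["K"]);xd=np.array([(u-K[0,2])/K[0,0],(v-K[1,2])/K[1,1]]);x=xd.copy()
    for _ in range(10): x=xd/(1+c["k1"]*(x@x))
    return world(cam,np.array([x[0],x[1],1])*z)
E
python3 - <<'E'
from h import *
for cam in("top","side"):
    shot(cam,cam+"0")
    for q in["grater","lid_press","power","rocker_press","start_top","stop_top"]: print(cam,q,find(cam,q))
for q in["bowl","mug","jar","mill","cheese","cup","handgrater"]: print(q,find("top",q,1),find("side",q,1))
s=ctrl.read_state();print(s)
E
```

```text
picsTraceback (most recent call last):
  File "<stdin>", line 4, in <module>
  File "h.py", line 6, in find
    return [(round(d["confidence"],2),world(cam,d["xyz"]).round(0)) for d in ctrl.place_of(cam,q)[:n]]
                                      ~~~~~^^^^^^^^^^^^^^
  File "h.py", line 4, in world
    c=ctrl.calibration(cam); return np.array(c["rotation"])@np.array(p)+np.array(c["origin"])
                                    ~~~~~~~~~~~~~~~~~~~~~~~^~~~~~~~~~~~
ValueError: matmul: Input operand 1 has a mismatch in its core dimension 0, with gufunc signature (n?,k),(k,m?)->(n?,m?) (size 3 is different from 4)
```

The camera rotation is a quaternion, so I'll convert it.

```bash
sed -i 's/return np.array(c\["rotation"\])@np.array(p)/w,x,y,z=c["rotation"]; return R.from_quat([x,y,z,w]).apply(np.array(p))/; 1i from scipy.spatial.transform import Rotation as R' h.py
python3 - <<'E'
from h import *
for cam in("top","side"):
    shot(cam,cam+"0"); print(ctrl.calibration(cam))
    for q in["grater","lid_press","power","rocker_press","start_top","stop_top"]: print(cam,q,find(cam,q))
for q in["bowl","mug","jar","mill","cheese","cup","handgrater"]: print(q,find("top",q,1),find("side",q,1))
s=ctrl.read_state();print(s)
E
```

```text
{'K': array([[382.92347758,   0.        , 255.02201304],
       [  0.        , 382.92347758, 187.45841722],
       [  0.        ,   0.        ,   1.        ]]), 'k1': -0.018952948441770482, 'origin': array([ 417.10639171,   21.23594908, 1084.85447601]), 'rotation': array([-0.02990162,  0.71570995, -0.69619815,  0.0466186 ])}
top grater [(0.79, array([610.,  29.,   3.]))]
top lid_press [(0.57, array([630.,  28., 178.]))]
top power [(0.82, array([517., 338.,   4.])), (0.26, array([ 325., -222.,    0.]))]
top rocker_press [(0.59, array([546., 321.,  61.])), (0.32, array([ 739., -343.,   -1.]))]
top start_top [(0.58, array([556.,  92., 106.]))]
top stop_top [(0.67, array([540.,  -3., 108.]))]
{'K': array([[412.03924059,   0.        , 259.31293363],
       [  0.        , 412.03924059, 191.86921417],
       [  0.        ,   0.        ,   1.        ]]), 'k1': -0.13374961966284768, 'origin': array([ 136.01548485, -710.2382083 ,  751.07359845]), 'rotation': array([-0.42972284,  0.8622594 , -0.24263391,  0.11391132])}
side grater [(0.88, array([611.,  32.,   2.])), (0.21, array([554.,  91., 11
[... 924 characters left out ...]

{'t': 1.5, 'qpos': array([ 1.30757881e+00,  3.52984233e-01,  1.63341971e+00, -7.68781142e-06,
        1.15520680e+00, -2.37274231e-03]), 'qvel': array([ 0.00119037, -0.00083485, -0.00137028, -0.00054154, -0.00099152,
       -0.00316762]), 'tau': array([ 1.55485709e-04, -5.93740261e+01, -3.34585798e+01,  6.98677590e-02,
        1.54786895e-02, -1.34772543e-05]), 'position': array([161.16862466, 603.85082255, 214.58437553]), 'tool_rot': array([ 2.28872382e-06,  1.30051417e-01,  9.91507251e-01, -9.42651489e-06]), 'contact_force': array([ 1.12956482, -0.40505378,  0.21839486]), 'wrist_torque': array([-0.02490679,  0.04324517, -0.00012322]), 'finger_force': 0.0, 'finger_gap': 1.0014379860072173}
```

View pics/top0.png

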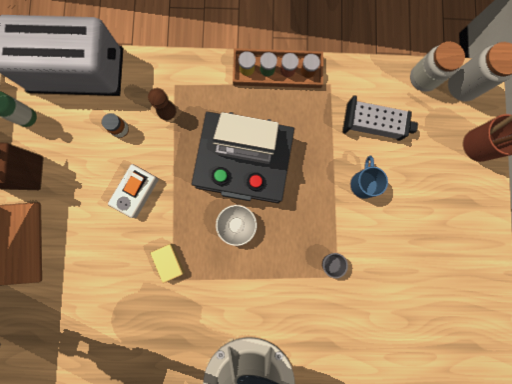

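View pics/side0.png

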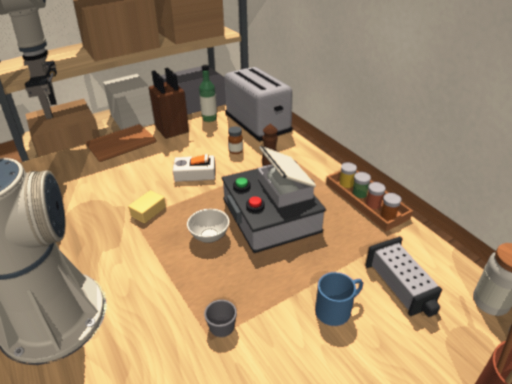

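Top view: the green key is at (221,176), red at (256,182), the lid at (246,133), and the rocker at (132,186) with its banded end towards (138,174). All of these agree with the network places. I'll refine them with colour and depth.

```bash
cat > ref.py <<'E'
from h import *
def blob(cam,im,d,lo,hi,box):
    h=cv2.inRange(cv2.cvtColor(im,cv2.COLOR_RGB2HSV),lo,hi); m=np.zeros_like(h);u0,v0,u1,v1=box;m[v0:v1,u0:u1]=h[v0:v1,u0:u1]
    v,u=np.nonzero(m); P=np.array([pix2w(cam,a,b,d[b,a]) for a,b in zip(u,v) if d[b,a]>0]); return P
def info(n,P):
    print(n,len(P),"mean",P.mean(0).round(1),"mid",((P.max(0)+P.min(0))/2).round(1),"ext",(P.max(0)-P.min(0)).round(0))
    return P
E
python3 - <<'E'
from ref import *
im,d=shot("top","top1")
g=info("green",blob("top",im,d,(45,100,50),(85,255,255),(205,160,235,190)))
r=info("red",blob("top",im,d,(0,150,80),(6,255,255),(240,168,272,196)))
o=info("orange",blob("top",im,d,(7,150,120),(20,255,255),(110,165,155,210)))
l=info("lid",blob("top",im,d,(10,10,150),(40,90,255),(205,105,290,160)))
w=blob("top",im,d,(0,0,150),(179,60,255),(105,160,160,220)); w=info("power",w[w[:,2]>35])
info("white band",w[w[:,2]>52])
for n,P in(("orange",o),("power",w)):
    print(n,cv2.minAreaRect(P[:,:2].astype(np.float32)))
A=np.c_[l[:,:2],np.ones(len(l))];c=np.linalg.lstsq(A,l[:,2],rcond=None)[0];print("lid slope",c,"ang",np.arctan(np.hypot(*c[:2])),"yaw",np.degrees(np.arctan2(-c[1],-c[0])))
cv2.imwrite("pics/crop1.png",cv2.resize(im[90:220,90:310],None,fx=3.6,fy=3.6,interpolation=cv2.INTER_CUBIC)[:,:,::-1])
E
```

```text
green 137 mean [553.4  90.5 105.5] mid [554.3  90.8 102. ] ext [33. 32. 17.]
red 130 mean [ 5.417e+02 -4.000e-01  1.061e+02] mid [542.7  -0.  103.2] ext [31. 31. 16.]
orange 197 mean [524.4 328.1  58.5] mid [523.6 328.6  55.8] ext [48. 45. 19.]Traceback (most recent call last):
  File "<stdin>", line 6, in <module>
  File "ref.py", line 4, in blob
    v,u=np.nonzero(m); P=np.array([pix2w(cam,a,b,d[b,a]) for a,b in zip(u,v) if d[b,a]>0]); return P
                                   ~~~~~^^^^^^^^^^^^^^^^
  File "h.py", line 13, in pix2w
    return world(cam,np.array([x[0],x[1],1])*z)
  File "h.py", line 5, in world
    c=ctrl.calibration(cam); w,x,y,z=c["rotation"]; return R.from_quat([x,y,z,w]).apply(np.array(p))+np.array(c["origin"])
ValueError: time passes only in moves, steps and waits
```

```bash
sed -i '/^import/a import functools' h.py; sed -i 's/ctrl.calibration(cam)/cal(cam)/; /^from bench/a @functools.cache\ndef cal(cam): return ctrl.calibration(cam)' h.py
python3 - <<'E'
from ref import *
im,d=shot("top","top2")
o=info("orange",blob("top",im,d,(7,150,120),(20,255,255),(110,165,155,210)))
l=info("lid",blob("top",im,d,(10,10,150),(40,90,255),(205,105,290,160)))
w=blob("top",im,d,(0,0,150),(179,60,255),(105,160,160,220)); w=info("power",w[w[:,2]>35])
info("white band",w[w[:,2]>52])
for n,P in(("orange",o),("power",w)):
    print(n,cv2.minAreaRect(P[:,:2].astype(np.float32)))
l=l[l[:,2]>125]
A=np.c_[l[:,:2],np.ones(len(l))];c=np.linalg.lstsq(A,l[:,2],rcond=None)[0];print("lid slope",c,"ang",np.arctan(np.hypot(*c[:2])),"yaw",np.degrees(np.arctan2(-c[1],-c[0])))
cv2.imwrite("pics/crop1.png",cv2.resize(im[90:220,90:310],None,fx=3.6,fy=3.6,interpolation=cv2.INTER_CUBIC)[:,:,::-1])
E
```

```text
orange 197 mean [524.4 328.2  58.4] mid [523.5 328.3  57.7] ext [48. 45. 17.]
lid 1721 mean [659.   26.1 155.8] mid [676.1  28.8  94.4] ext [155. 166. 188.]
power 830 mean [511.4 334.7  46. ] mid [513.3 334.7  53. ] ext [145. 121.  28.]
white band 39 mean [549.6 316.5  64. ] mid [550.1 316.3  63.9] ext [21. 30.  7.]
orange ((524.7315063476562, 328.87200927734375), (34.13026428222656, 43.23221969604492), 61.91083908081055)
power ((513.9130249023438, 334.5561828613281), (78.3363037109375, 127.61370849609375), 63.24687957763672)
lid slope [-6.09355611e-01  9.24114214e-02  5.56091030e+02] ang 0.5523353817154097 yaw -8.62344382094442
```

View pics/crop1.png

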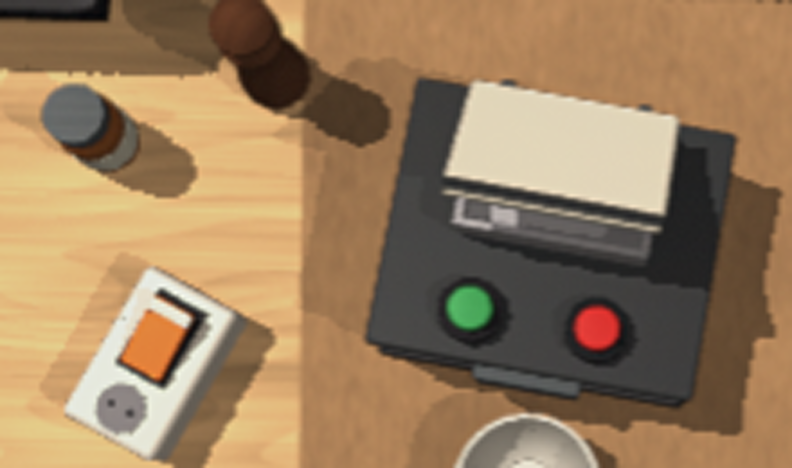

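The crop confirms this: green at (470,307) sits to the left of red at (597,328), the lid is open about 0.55 rad with yaw about -8.6°, and the rocker's white band is at (172,313), so its far end is the raised one. Target points are lid (613,33), rocker (549,317) and green (553.5,90.5). The first move goes above the lid with the fingers closed.

```bash
python3 -m crank '[[[0,0,0,-58.4,-43.5,-2.5,0],[0,0,0,-58.4,-43.5,-2.5,0],[0,0,0,-58.4,-43.5,-2.5,0],[0,0,0,-58.4,-43.5,-2.5,0],[0,0,0,-58.4,-43.5,-2.5,0],[0,0,0,-58.4,-43.5,-2.5,0],[0,0,0,-58.4,-43.5,-2.5,0],[0,0,0,-58.4,-43.5,-2.5,0],[0,0,0,-58.4,-43.5,-2.5,0],[0,0,0,-58.4,-43.5,-2.5,0],[0,0,0,-58.4,-43.5,-2.5,0],[0,0,0,-58.4,-43.5,-2.5,0],[0,0,0,-58.4,-43.5,-2.5,0],[0,0,0,-58.4,-43.5,-2.5,0],[0,0,0,-58.4,-43.5,-2.5,0],[0,0,0,-58.4,-43.5,-2.5,0],[0,0,0,-58.4,-43.5,-2.5,0],[0,0,0,-58.4,-43.5,-2.5,0],[0,0,0,-58.4,-43.5,-2.5,0],[0,0,0,-58.4,-43.5,-2.5,0]]]'
```

```text
t: 3.27
position: [613.4, 32.1, 239.2]
tool_rot: [-0.0, 0.131, 0.991, 0.0]
contact_force: [-0.8, 1.0, 1.0]
finger_gap: 0.008
finger_force: 0.0
```

```bash
python3 -m crank '[[[0,0,0,0,0,3,0],[0,0,0,0,0,5,0],[0,0,0,0,0,5.8,0],[0,0,0,0,0,6.4,0],[0,0,0,0,0,7,0],[0,0,0,0,0,7.6,0],[0,0,0,0,0,8.2,0],[0,0,0,0,0,8.8,0],[0,0,0,0,0,9.4,0],[0,0,0,0,0,10,0],[0,0,0,0,0,10.4,0],[0,0,0,0,0,10.7,0],[0,0,0,0,0,10.9,0],[0,0,0,0,0,11.0,0],[0,0,0,0,0,11.0,0]]]'
```

```text
t: 4.52
position: [613.3, 32.9, 129.6]
tool_rot: [0.0, 0.13, 0.992, -0.0]
contact_force: [0.5, 0.1, -0.0]
finger_gap: 0.006
finger_force: 0.0
```

```bash
python3 -m crank '[[[0,0,0,0,0,0.2,0],[0,0,0,0,0,0.3,0],[0,0,0,0,0,0.3,0],[0,0,0,0,0,0.3,0]]]'; python3 - <<'E'
from h import *
im,d=shot("side","side2"); print(find("side","lid_press"))
cv2.imwrite("pics/s2.png",cv2.resize(im[110:260,150:350],None,fx=4,fy=4,interpolation=cv2.INTER_CUBIC)[:,:,::-1])
E
```

```text
t: 4.85
position: [613.7, 33.0, 129.1]
tool_rot: [0.001, 0.13, 0.992, 0.0]
contact_force: [-7.9, -0.8, 21.8]
finger_gap: 0.003
finger_force: 10.5
[(0.95, array([607.,  34., 128.]))]
```

View pics/s2.png

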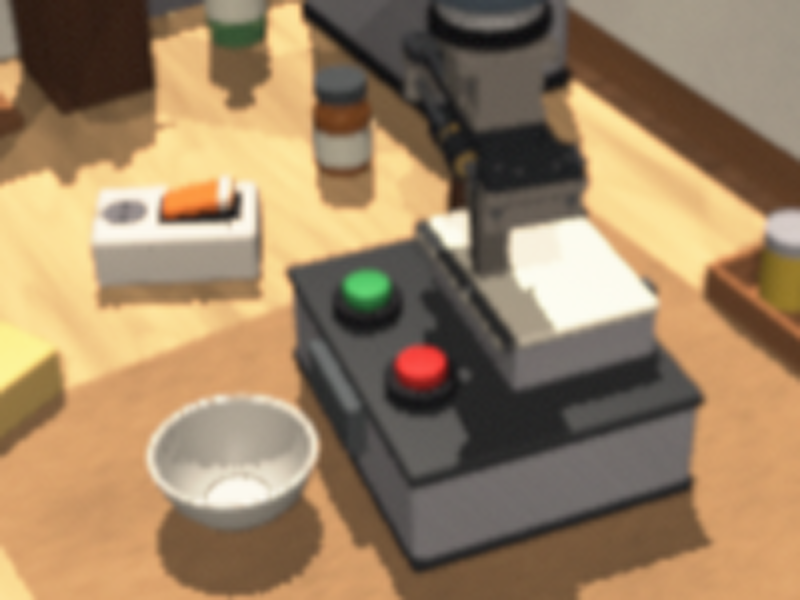

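The lid is shut flat: its whole top lies level on the rim, and contact at z = 129.1 gave 22 N. Next I lift and go above the rocker.

```bash
python3 -m crank '[[[0,0,0,0,0,-4,0],[0,0,0,0,0,-6,0],[0,0,0,13.6,25.8,-6,0],[0,0,0,13.6,25.8,-6,0],[0,0,0,13.6,25.8,-6,0],[0,0,0,13.6,25.8,-6,0],[0,0,0,13.6,25.8,-6,0],[0,0,0,13.6,25.8,-6,0],[0,0,0,13.6,25.8,-6,0],[0,0,0,13.6,25.8,-4,0],[0,0,0,13.6,25.8,0,0],[0,0,0,13.6,25.8,4,0],[0,0,0,13.6,25.8,4,0],[0,0,0,13.6,25.8,4,0]]]'
```

```text
t: 6.12
position: [547.1, 316.7, 85.3]
tool_rot: [-0.002, 0.13, 0.992, -0.001]
contact_force: [1.1, -0.1, 0.7]
finger_gap: 0.006
finger_force: 0.0
```

```bash
python3 -m crank '[[[0,0,0,-0.5,0,1,0],[0,0,0,-0.5,0,1.8,0],[0,0,0,-0.5,0,2.2,0],[0,0,0,-0.5,0,2.5,0],[0,0,0,-0.5,0,2.7,0],[0,0,0,-0.5,0,2.9,0],[0,0,0,-0.5,0,3,0],[0,0,0,-0.5,0,3.0,0],[0,0,0,-0.5,0,3.0,0]]]'; python3 - <<'E'
from h import *
im,d=shot("side","side3")
cv2.imwrite("pics/s3.png",cv2.resize(im[110:260,150:350],None,fx=4,fy=4,interpolation=cv2.INTER_CUBIC)[:,:,::-1])
E
```

```text
t: 6.87
position: [554.7, 316.3, 57.7]
tool_rot: [0.001, 0.13, 0.992, 0.001]
contact_force: [4.7, -2.9, 5.4]
finger_gap: 0.005
finger_force: 2.9
```

View pics/s3.png

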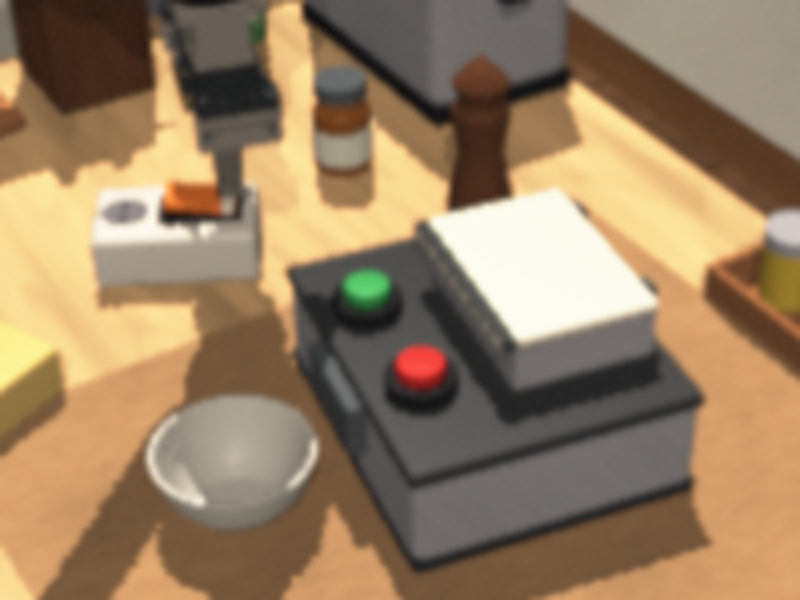

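The lid stays shut. The rocker has tipped (orange end at (195,195)) but the force is only 5 N, so I press further.

```bash
python3 -m crank '[[[0,0,0,0,0,0.2,0],[0,0,0,0,0,0.3,0],[0,0,0,0,0,0.3,0]]]'
```

```text
t: 7.17
position: [555.0, 316.3, 56.5]
tool_rot: [0.002, 0.13, 0.992, 0.001]
contact_force: [1.1, -6.2, 22.3]
finger_gap: 0.002
finger_force: 11.4
```

```bash
python3 -m crank '[[[0,0,0,0,0,-4,0],[0,0,0,0,0,-8,0],[0,0,0,0,0,-10,0],[0,0,0,-5.8,-21.8,-10,0],[0,0,0,-5.8,-21.8,-10,0],[0,0,0,-5.8,-21.8,-10,0],[0,0,0,-5.8,-21.8,-10,0],[0,0,0,-5.8,-21.8,-10,0],[0,0,0,-5.8,-21.8,-10,0],[0,0,0,-5.8,-21.8,-10,0],[0,0,0,-5.8,-21.8,-10,0]]]'; python3 - <<'E'
from h import *
im,d=shot("side","side4"); print(find("side","start_top"))
cv2.imwrite("pics/s4.png",cv2.resize(im[110:260,150:350],None,fx=4,fy=4,interpolation=cv2.INTER_CUBIC)[:,:,::-1])
print(ctrl.read_state()["position"])
from ref import *
im,d=shot("top","top4"); P=blob("top",im,d,(7,150,120),(20,255,255),(110,165,155,210))
A=np.c_[P[:,:2],np.ones(len(P))];c=np.linalg.lstsq(A,P[:,2],rcond=None)[0];print("rocker slope",c[:2])
E
```

```text
t: 8.08
position: [552.5, 90.0, 153.5]
tool_rot: [-0.001, 0.131, 0.991, 0.0]
contact_force: [0.2, 0.4, -0.1]
finger_gap: 0.004
finger_force: 0.0
[(0.45, array([556.,  95., 108.]))]
[552.84271867  91.45032004 153.50504701]
rocker slope [-0.12849878  0.0855578 ]
```

View pics/s4.png

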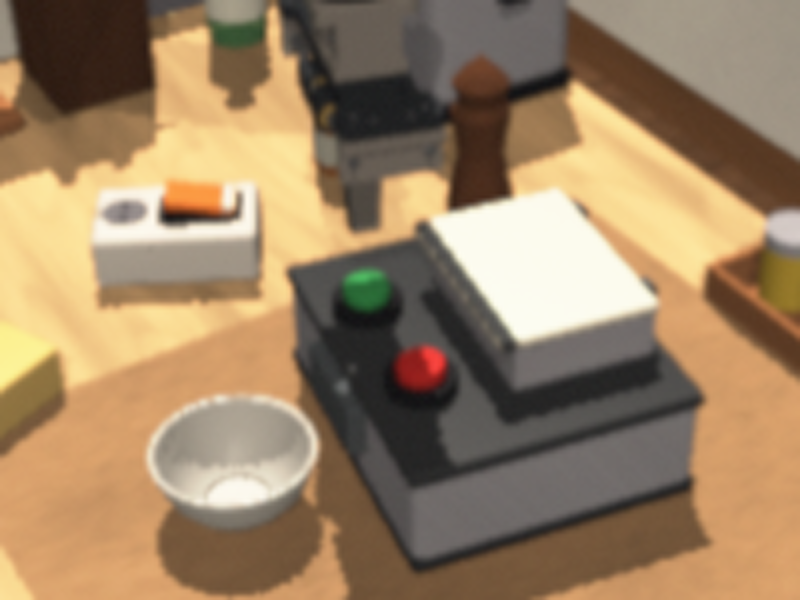

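The rocker is on: it slopes down towards its +x end by about 0.15, up from a rise of the same order. The lid is shut and the tool stands over green. Next I press and hold, then check.

```bash
python3 -m crank '[[[0,0,0,0,0,2.5,0],[0,0,0,0,0,4,0],[0,0,0,0,0,4.8,0],[0,0,0,0,0,5.2,0],[0,0,0,0,0,5.5,0],[0,0,0,0,0,5.7,0],[0,0,0,0,0,5.8,0],[0,0,0,0,0,5.8,0],[0,0,0,0,0,5.8,0],[0,0,0,0,0,5.8,0]]]'
```

```text
t: 9.07
position: [552.4, 91.8, 100.4]
tool_rot: [-0.0, 0.13, 0.992, 0.0]
contact_force: [-20.6, 0.8, 52.3]
finger_gap: 0.003
finger_force: 26.1
```

It was blocked hard at z = 100.4, so the key only went in about 2.6 mm. The closed pair of fingers is about 36 mm wide against a 32 mm key, so they most likely ride on the housing ring. I'll press with one finger tip (about 20 x 18 mm) instead, with the fingers 40 mm apart and the other finger on the side away from red.

```bash
python3 -m crank '[[[0,0,0,0,0,-3,0],[0,0,0,0,0,-5,4],[0,0,0,0,2.9,-5,4],[0,0,0,0,2.9,-5,4],[0,0,0,0,2.9,-5,4],[0,0,0,0,2.9,-5,4],[0,0,0,0,2.9,-3.2,4],[0,0,0,0,2.9,-2,4],[0,0,0,0,2.9,-2,4],[0,0,0,0,2.9,-2,4]]]'; python3 - <<'E'
from ref import *
im,d=shot("side","side5")
print(ctrl.read_state()["position"],ctrl.read_state()["finger_gap"])
info("green side",blob("side",im,d,(45,100,50),(85,255,255),(225,165,260,205)))
cv2.imwrite("pics/s5.png",cv2.resize(im[150:230,200:300],None,fx=7,fy=7,interpolation=cv2.INTER_CUBIC)[:,:,::-1])
E
```

```text
t: 9.9
position: [559.4, 117.9, 114.5]
tool_rot: [-0.001, 0.13, 0.991, -0.001]
contact_force: [-0.4, -0.2, 0.3]
finger_gap: 0.438
finger_force: 0.0
[560.09598566 118.12193688 115.20733983] 0.4370636076282932
green side 96 mean [548.8  84.1 104.1] mid [550.6  89.1 103. ] ext [31. 35. 14.]
```

View pics/s5.png

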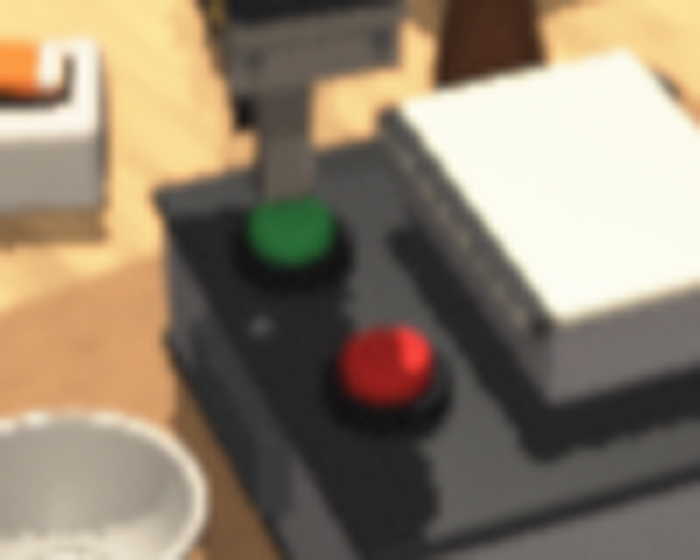

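The single finger tip is over the green key (tip around (287,195), key at (290,230)), and nothing is near red. Press.

```bash
python3 -m crank '[[[0,0,0,0,0,1,4],[0,0,0,0,0,1.4,4],[0,0,0,0,0,1.7,4],[0,0,0,0,0,1.9,4],[0,0,0,0,0,1.95,4],[0,0,0,0,0,1.95,4],[0,0,0,0,0,1.95,4],[0,0,0,0,0,1.95,4]]]'
```

```text
t: 10.62
position: [561.8, 118.6, 100.4]
tool_rot: [0.001, 0.13, 0.992, 0.0]
contact_force: [-11.3, -1.4, 45.1]
finger_gap: 0.431
finger_force: 22.1
```

Again it stopped at exactly 100.4, so this may be the key's own end stop. The depth image did put its top at about 106. I'll lift in small steps and watch where the spring force vanishes.

```bash
for i in 1 2 3 4 5 6; do python3 -m crank '[[[0,0,0,0,0,-0.15,4],[0,0,0,0,0,-0.15,4]]]' | grep -E "posi|contact"; done
```

```text
position: [561.7, 118.6, 100.7]
contact_force: [-7.1, -1.1, 31.5]
position: [561.5, 118.5, 101.0]
contact_force: [-3.6, -1.6, 20.1]
position: [561.3, 118.5, 101.5]
contact_force: [0.6, -0.4, 3.6]
position: [561.3, 118.5, 102.5]
contact_force: [3.8, -0.5, 2.7]
position: [560.8, 118.5, 103.8]
contact_force: [1.6, -1.1, 2.4]
position: [560.4, 118.5, 105.1]
contact_force: [1.2, 0.4, 2.5]
```

The spring force runs from 3.6 N at 101.5 mm down to 2.5 N at 105 mm. The end stop near 101 was therefore the full press, and it was held well over 0.1 s. Lift off and check the final state.

```bash
for i in 1 2 3; do python3 -m crank '[[[0,0,0,0,0,-0.12,4],[0,0,0,0,0,-0.12,4]]]' | grep -E "posi|contact"; done;  python3 -m crank '[[[0,0,0,0,0,-4,4],[0,0,0,0,0,-8,4],[0,0,0,0,0,-11,4],[0,0,0,0,0,-11,4],[0,0,0,0,0,-11,4]]]'
python3 - <<'E'
from ref import *
im,d=shot("top","top6")
for q in["bowl","mug","jar","mill","cheese","cup","handgrater"]: print(q,find("top",q,1))
im,d=shot("side","side6")
info("green side",blob("side",im,d,(45,100,50),(85,255,255),(225,165,260,205)))
info("red side",blob("side",im,d,(0,150,80),(6,255,255),(240,185,275,215)))
cv2.imwrite("pics/s6.png",cv2.resize(im[110:260,150:350],None,fx=4,fy=4,interpolation=cv2.INTER_CUBIC)[:,:,::-1])
E
```

```text
position: [560.2, 118.5, 106.2]
contact_force: [1.3, 0.9, 2.0]
position: [560.1, 118.4, 107.4]
contact_force: [1.3, -0.0, 1.0]
position: [560.1, 118.4, 108.6]
contact_force: [-0.4, 0.6, -1.0]
t: 12.53
position: [561.4, 118.7, 220.4]
tool_rot: [0.002, 0.13, 0.992, 0.001]
contact_force: [-0.2, -0.8, -0.5]
finger_gap: 0.437
finger_force: 0.0
bowl [(0.64, array([428.,  46.,  -1.]))]
mug [(0.88, array([ 553., -312.,   -1.]))]
jar [(0.82, array([693., 390.,  -5.]))]
mill []
cheese []
cup [(0.86, array([ 329., -222.,    5.]))]
handgrater [(0.9, array([ 733., -343.,    1.]))]
green side 102 mean [550.2  84.6 104.7] mid [551.4  87.6 103.3] ext [32. 28. 15.]
red side 112 mean [538.4  -6.5 105. ] mid [540.3  -4.4 103.3] ext [33. 29. 14.]
```

View pics/s6.png

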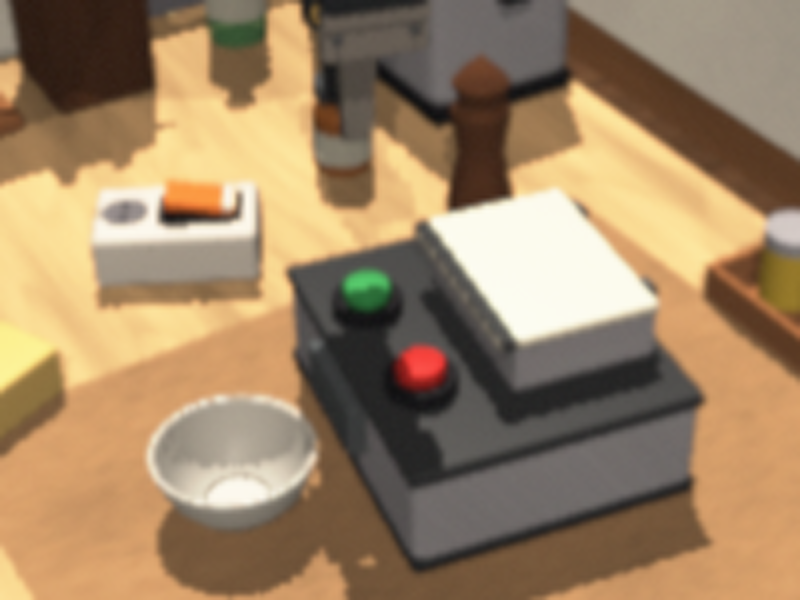

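The lid is flat on its rim, the rocker's banded end is down, and both keys are up at equal height. The bystanders are where they stood; mill and cheese, which the network missed this time, show unmoved in the picture. The arm is clear, so I'm handing in.

```bash
python3 -c "
from bench import ctrl
print(ctrl.hand_in())"
```

```text
the job is handed in; nothing more can be done
None
```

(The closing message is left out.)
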